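# Clear the parts-wash tub's sprung lid and hold it just below its balance point

## Robot

A 7-joint arm with a two-finger parallel gripper is mounted at the origin on a cart in front of the work surface, level with it; the furniture and walls round the work are solid. World frame = base frame: x ahead of the robot, y to its left, z up, the work surface at z = 0. Lengths are in m, angles in rad, forces in N, time in s.
With the tool pointing down it reaches from about 0.4 to 0.85 m from the base axis. Payload 4.5 kg.
Tool frame: the origin (TCP) lies on the centre line of the jaws, within the pads' length; the fingertips stand 17 mm ahead of it and the grasp point (between the pads) lies 2 mm behind it (r.tip_reach is the distance from the TCP to the fingertips, in m); z points along the fingers, y is the line along which they close (so a half turn about z gives the same grasp; the last joint's range is limited). The gripper opens to 88 mm and grips with 3 to 60 N. Pads are 18 mm wide; open, the fingers measure 123 mm over their backs; the gripper's body (75 mm by 187 mm) begins 45 mm behind the grasp point.
Start: joints at [-1.223, 0.689, -0.195, 1.565, 0.157, 0.902, -0.215], TCP at [0.193, 0.595, 0.256] pointing down, gripper open.
Joint ranges: [-3.01, 3.01], [-0.46, 2.08], [-1.47, 1.51], [0.13, 2.56], [-1, 4.14], [0.04, 2.09], [-2.66, 2.66]. Speed limits (rad/s): [2.57, 2.57, 3.14, 3.14, 3.14, 3.14, 3.14].

## Interface

Orientations are given as a unit quaternion [x, y, z, w].
In Python, from plant import r gives the robot as it stands.
- The arm moves only by the tool step_arm, never from a script. Its argument "steps" is a list of rows, each a list of 7 numbers: the shift along the tool's x, y, z in cm, then the turn, a rotation vector about the tool's x, y, z in degrees, then the gripper's target within -1 to 1 (shut at 1, half-way at 0, fully open at -1). A call has 1 to 8 rows; each row shifts and turns the commanded pose from where the row before left it, along the tool's axes as they then stand; what a row does not reach is not made up. A row lasts 1/8 s, in which the tool goes at most 62.5 mm and 10.7 degrees, less where a joint would pass 70% of its speed; a pose out of reach is approached as far as the arm can. A call with a gripper value outside its range is refused whole. The fingers move at their own pace and stop on an object; "force" is the grip in N (left out, the last holds). Time passes only in rows, so rows that do not move let the fingers close. It gives the time, the measured TCP pose, the force, the opening and the grip force at its end, in the units of the state.
- r.get_state(): the state, without advancing time (a new reading comes with each control period).
- r.snapshot(name): name is "scene" or "top"; returns a dict with "pixels" (420x560x3 uint8, red, green, blue), "fx", "fy", "cx", "cy" (pixels), "cam_to_world" (4x4, takes a point from camera to world coordinates). Camera axes: x right, y down, z forward; pixel columns grow to the right and rows downward; lengths in m; the calibration is good to about 2 mm. A picture is of the moment at which its call begins. There is no depth.
- r.finish_job(): hands the job in; it is judged then, once.
The state is a dict: "clock": time; "q": joint angles; "qd": joint speeds; "joint_torque": joint torques, N m; "tool_pos": TCP position; "eef_rot": TCP orientation; "contact_force": force on the tool from outside, world axes, zero at the start; "moment": the same for the moment, N m; "opening": opening from 0.0 (shut) to 1.0 (fully open); "finger_force": force on a finger pad.
Only numpy, scipy, OpenCV 4.12 (cv2) and the standard library are available. Lean on these libraries where they do the work, as an engineer would, in place of code of your own. Each camera call takes 0.05 s, during which the arm holds its last target. There are 200 camera calls.

## Task

Take the small carton off the lid of the green parts-wash tub and stand it upright on the bench. Then raise the sprung lid smoothly by its handle until its pointer has passed the red balance mark, without letting it fly open, ease it back, and hold it by the handle just below balance with the pointer within the yellow band, so that it would drop shut if let go: finish like this, still holding the handle and with the lid still. Leave the tin, the tape roll and the oil can on the right where they are.

Things in the scene. Friction and masses are not known exactly. Their poses are not given: they have to be found in the camera images.
- tub: Green steel parts-wash tub, 170 (x) x 250 (y) x 94 mm high, fixed to the bench. Origin: centre of its underside, on the bench. Its x axis points from the handle side (near the robot) to the hinge side (far), z up. The lid is hinged along the far edge and lifts at the near edge. Mind the tall bench press about 0.3 m to the left and 0.76 m ahead of the robot.
- hinge (a point): Middle of the lid's hinge axis, at (83, 0, 94) mm in the tub's frame; the axis runs along the tub's y. A torsion spring in the hinge helps the lid up: below 1.10 rad the lid falls shut by itself, above it it swings open by itself to the stop; it stays nowhere between. Raising it takes 2 N or less at the handle.
- tub_lid (a joint): Lid angle in rad: 0 shut (level), grows as the near edge rises, stop at 1.75. Balance point 1.10 (63 degrees: pointer at the red mark); the yellow band is 0.85 to 1.04. The lid is a 6 mm plate, 254 mm wide, reaching 173 mm from the hinge; its flat top is 100 mm above the bench when shut.
- lid_handle (a point): Round steel bar, diameter 12, 130 mm long along its own y, 218 mm from the hinge axis and parallel to it, on two 10 mm arms (120 mm clear between) with 40 mm free between bar and lid edge. Origin: middle of the bar; 94 mm above the bench when shut. At lid angle q it is 218*cos(q) mm in front of the hinge, 218*sin(q) mm above it. It can turn between pads that pinch it.
- red_mark (a point): Red balance mark on the dial: an upright arc of 6 mm rod, radius 90 mm about the hinge, at the tub's -y side (y = -138 mm), up to 190 mm above the bench. The thicker yellow band lies on the arc just in front of and below the mark. The pointer is a black pin sticking out of the lid's side edge, 78 mm from the hinge.
- carton: Small blue carton with a white and red label, 50 (x) x 60 (y) x 50 mm high, about 0.12 kg, standing on the shut lid. Origin: centre of its underside; z up.
- tin: Blue and yellow round tin with a grey lid, diameter 64, 62 mm high, origin at the centre of its underside. To be left alone.
- tape: Roll of black tape lying flat, diameter 84, 19 mm high, origin at the centre of its underside. To be left alone.
- oiler: Dark green oil can with a long thin spout, 72 x 98 x 192 mm high, standing well to the right of the tub, origin at the centre of its underside. To be left alone.
Things that resemble listed ones, but are neither listed nor needed, are in the scene too. What is shaped like the carton but purple or turquoise is not meant.

How it is judged:
On the way, in this order (a step that is already met when the one before it is completed fails the run):
1. the carton stands upright on the bench, let go and at rest, while the lid is still shut (height (world z) of carton below 0.006 m and angle between carton's own z axis and vertical below 0.1 rad and linear speed of carton below 0.02 m/s and contact force between the fingers and carton below 0.05 N and value of joint tub_lid below 0.06 rad), for 0.2 s.
2. the lid is past the red balance mark (1.10 rad) while the fingers hold the handle (value of joint tub_lid above 1.11 rad and contact force between the fingers and tub_lid above 0.1 N), for 0.1 s.
At the end, for the whole second after the job is handed in: The lid is held still by the fingers on its handle (contact force over 0.15 N) at 0.84 to 1.06 rad, just below its balance at 1.10 rad, and the carton stands upright (within 0.1 rad) and at rest on the bench (value of joint tub_lid between 0.84 and 1.06 rad and velocity of joint tub_lid between -0.05 and 0.05 rad/s and contact force between the fingers and tub_lid above 0.15 N and height (world z) of carton below 0.006 m and angle between carton's own z axis and vertical below 0.1 rad and linear speed of carton below 0.02 m/s); the arm keeps its last pose, push and grip.
It fails at once if the lid flew open to near its stop (over 1.6 rad) (value of joint tub_lid above 1.6 rad).
It fails at once if the lid was flung up or dropped (faster than 2.5 rad/s) (velocity of joint tub_lid above 2.5 rad/s or velocity of joint tub_lid below -2.5 rad/s).
It fails at once if the carton was tipped over (angle between carton's own z axis and vertical above 0.6 rad).
It fails at once if the tin, the tape roll or the oil can was moved by more than 3 cm (distance of any of tin, tape, oiler from where it was at the start of the episode above 0.03 m).
It also fails if it takes over 58 s, if anything falls off the work surface, if the arm or the gripper's body presses on something with over 40 N, if the wrist force passes 120 N, or if a joint passes its speed limit or range.

## Working session

There is one attempt and no reset: what is moved stays moved. The work goes in short steps, Python scripts to look and compute and a tool call to move; the robot and the scene stay as the last step left them, time stands still between calls to the robot, and variables do not carry over. Pictures are saved under pics/ and viewed, at most 10 in all, crops included, and the job is handed in when it is done.

Besides the shell and the picture viewer there is one more tool, called after "Emit:" by a JSON object that holds its "op" and its "data", one argument or row to a line. step_arm: Moves the arm, as the interface text tells. Its arguments: {"type":"object","properties":{"steps":{"type":"array","items":{"type":"array","items":{"type":"number"}}},"force":{"type":"number"}},"required":["steps"]}

```bash
mkdir -p pics
cat > h.py <<'E'
import numpy as np,cv2
from plant import r
from scipy.spatial.transform import Rotation as R
def snap(cam,name,crop=None,k=1):
    s=r.snapshot(cam);im=s["pixels"][:,:,::-1].copy()
    np.savez('pics/'+name+'.npz',**{a:s[a] for a in("fx","fy","cx","cy","cam_to_world")})
    cv2.imwrite('pics/'+name+'_full.png',im)
    if crop: u0,v0,u1,v1=crop; im=im[v0:v1,u0:u1]
    cv2.imwrite('pics/'+name+'.png',cv2.resize(im,None,fx=k,fy=k,interpolation=cv2.INTER_CUBIC))
def ray(name,u,v,z):
    s=np.load('pics/'+name+'.npz');T=s['cam_to_world']
    d=T[:3,:3]@np.array([(u-s['cx'])/s['fx'],(v-s['cy'])/s['fy'],1]);o=T[:3,3]
    return o+d*(z-o[2])/d[2]
def proj(name,p):
    s=np.load('pics/'+name+'.npz');T=s['cam_to_world']
    c=T[:3,:3].T@(np.array(p)-T[:3,3]);return np.round([s['fx']*c[0]/c[2]+s['cx'],s['fy']*c[1]/c[2]+s['cy']],1)
E
python3 - <<'E'
from h import *
np.set_printoptions(precision=4,suppress=True)
snap('top','t0');snap('scene','s0')
for n in('t0','s0'):print(np.load('pics/'+n+'.npz')['cam_to_world'])
print(r.get_state())
E
```

```text
[[ 0.0179 -0.9915  0.1285  0.3853]
 [-0.9998 -0.0192 -0.0091 -0.0255]
 [ 0.0115 -0.1283 -0.9917  1.562 ]
 [ 0.      0.      0.      1.    ]]
[[ 0.7791 -0.4776  0.4061 -0.1206]
 [-0.6267 -0.577   0.5238 -0.9387]
 [-0.0159 -0.6626 -0.7488  1.4238]
 [ 0.      0.      0.      1.    ]]
{'clock': 0.1, 'q': array([-1.2232,  0.6899, -0.1945,  1.5662,  0.1573,  0.9025, -0.2151]), 'qd': array([-0.0018, -0.001 , -0.0012, -0.0014,  0.0014,  0.0012, -0.0025]), 'joint_torque': array([ -0.0035, -52.849 ,  -1.2716, -15.3834,  -0.0526,   0.002 ,
         0.0001]), 'tool_pos': array([0.1928, 0.594 , 0.255 ]), 'eef_rot': array([ 0.1562,  0.9877, -0.0008, -0.0001]), 'contact_force': array([ 0.004 ,  0.0044, -0.4023]), 'moment': array([ 0.0914, -0.0188,  0.0265]), 'finger_force': 0.0, 'opening': 0.9973983875722476}
```

View pics/t0.png

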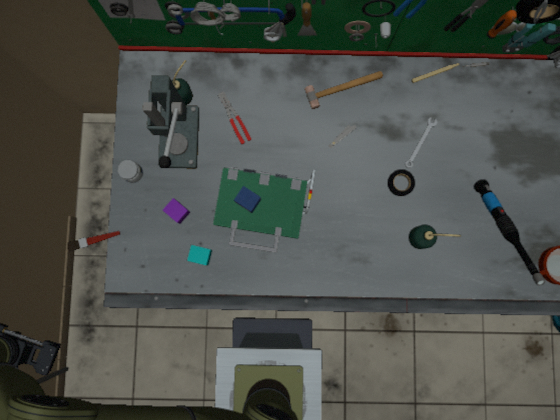

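View pics/s0.png

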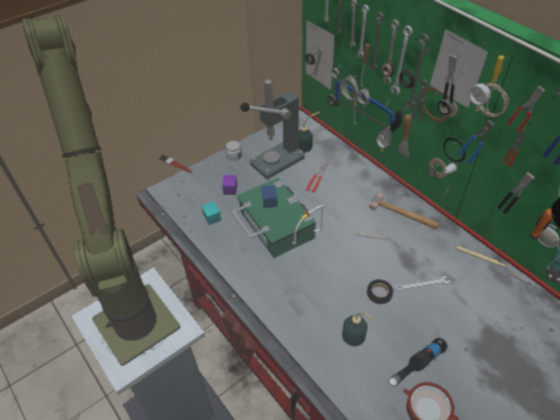

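The top view shows three carton-shaped boxes: a purple one at (176,210), a turquoise one at (199,255), and a dark blue one on the green lid at (247,199). Blue on the lid matches the description. The handle is at (253,245), the tin probably at (130,170), the tape at (401,182), and the oiler at (423,236). I'll check the choice in a close crop.

Run:
```python
import cv2
a=cv2.imread('pics/t0_full.png')[155:275,155:325]
b=cv2.imread('pics/s0_full.png')[165:265,200:340]
a=cv2.resize(a,(680,480),interpolation=cv2.INTER_CUBIC)
cv2.imwrite('pics/c0.png',a)
cv2.imwrite('pics/c1.png',cv2.resize(b,(700,500),interpolation=cv2.INTER_CUBIC))
```

```text
(no output)
```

View pics/c0.png

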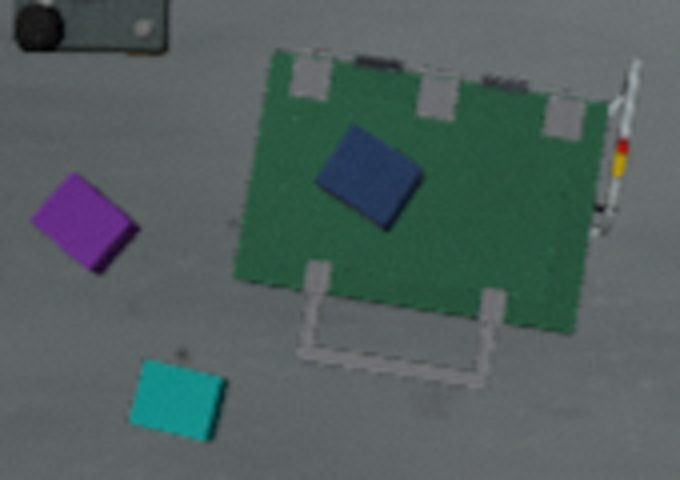

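View pics/c1.png

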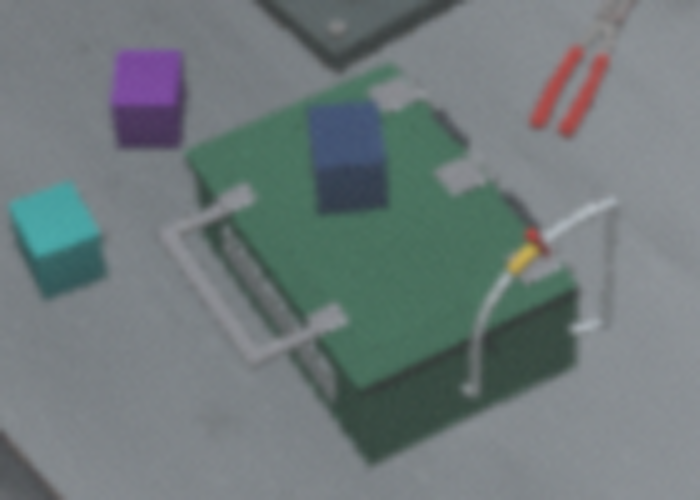

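The blue box on the lid is the carton: in c0 its top corners are (353,125), (424,176), (387,226) and (317,180). The lid corners in c0 are (275,50), (607,102), (574,333) and (235,280), and the bar runs from (303,354) to (483,382).

Run:
```python
from h import *
np.set_printoptions(precision=4,suppress=True)
f=lambda u,v,z:ray('t0',155+(u-1.5)/4,155+(v-1.5)/4,z)
C=[f(*p,.15) for p in[(353,125),(424,176),(387,226),(317,180)]]
print('carton',np.mean(C,0),[np.linalg.norm(C[i]-C[(i+1)%4]) for i in range(4)])
for i in range(4):
  d=C[(i+1)%4]-C[i];print(np.degrees(np.arctan2(d[1],d[0])))
L=[f(*p,.1) for p in[(275,50),(607,102),(574,333),(235,280)]]
print('lid',np.array(L),[np.linalg.norm(L[i]-L[(i+1)%4]) for i in range(4)])
for i in range(4):
  d=L[(i+1)%4]-L[i];print(np.degrees(np.arctan2(d[1],d[0])))
H=[f(*p,.094) for p in[(303,354),(483,382)]];print('bar',np.array(H),np.mean(H,0),np.linalg.norm(H[0]-H[1]))
hinge=(L[0]+L[1])/2;print('hinge approx',hinge)
for n,u,v,z in[('purple',85,215,.05),('turq',178,400,.05)]:print(n,f(u,v,z))
# cross-check in scene: carton top corners
print([proj('s0',c) for c in C],[proj('s0',c) for c in H])
print('tin',ray('t0',130,170,.062))
print('tool',R.from_quat(r.get_state()['eef_rot']).as_matrix())
```

```text
carton [0.5862 0.0665 0.15  ] [np.float64(0.0627695450928517), np.float64(0.044342491713217476), np.float64(0.059893869453784686), np.float64(0.04702606481982258)]
-124.77212739165957
145.07215541940752
57.71549871066312
-31.34446942869807
lid [[ 0.687   0.1431  0.1   ]
 [ 0.6527 -0.1041  0.1   ]
 [ 0.4809 -0.0821  0.1   ]
 [ 0.5151  0.1666  0.1   ]] [np.float64(0.24957091972215834), np.float64(0.1732097453639878), np.float64(0.25099705802821803), np.float64(0.17352353757049713)]
-97.89281748682428
172.69029804659405
82.18078575416986
-7.7815949858258735
bar [[ 0.4623  0.1157  0.094 ]
 [ 0.4443 -0.0163  0.094 ]] [0.4533 0.0497 0.094 ] 0.1332689931755188
hinge approx [0.6699 0.0195 0.1   ]
purple [0.5669 0.2886 0.05  ]
turq [0.4284 0.2126 0.05  ]
[array([274.3, 185.1]), array([275.3, 198.2]), array([262.3, 198.9]), array([260.9, 186.5])] [array([232. , 211.8]), array([250.3, 237.2])]
tin [0.6802 0.4306 0.062 ]
tool [[-0.9512  0.3086 -0.0004]
 [ 0.3086  0.9512 -0.0015]
 [-0.0001 -0.0016 -1.    ]]
```

Emit:
{"op": "step_arm", "data": {
  "steps": [
    [-4.1,-2.9,0,0,0,0,-1],
    [-4.1,-2.9,0,0,0,0,-1],
    [-4.1,-2.9,0,0,0,0,-1],
    [-4.1,-2.9,0,0,0,0,-1],
    [-4.1,-2.9,0,0,0,0,-1],
    [-4.1,-2.9,0,0,0,0,-1],
    [-4.1,-2.9,0,0,0,0,-1],
    [-4.1,-2.9,0,0,0,0,-1]
  ],
  "force": 15
}}

```text
clock: 1.1
tool_pos: [0.434, 0.2711, 0.2555]
eef_rot: [0.156, 0.988, -0.0, -0.0]
contact_force: [-0.1, -0.8, -0.1]
opening: 1.002
finger_force: 0.0
```

Emit:
{"op": "step_arm", "data": {
  "steps": [
    [-4.1,-2.9,0,0,0,0,-1],
    [-4.1,-2.9,0,0,0,0,-1],
    [-4.1,-2.9,0,0,0,0,-1],
    [-4.1,-2.9,0,0,0,0,-1],
    [-4.1,-2.9,0,0,0,0,-1],
    [0,0,0,0,0,10.5,-1],
    [0,0,0,0,0,10.5,-1],
    [0,0,0,0,0,10.5,-1]
  ]
}}

```text
clock: 2.1
tool_pos: [0.5832, 0.0712, 0.2552]
eef_rot: [0.421, 0.907, -0.0, -0.001]
contact_force: [0.2, 0.5, -1.1]
opening: 1.0
finger_force: 0.0
```

Emit:
{"op": "step_arm", "data": {
  "steps": [
    [0,0,0,0,0,10.5,-1],
    [0,0,0,0,0,10.5,-1],
    [0,0,0,0,0,10.5,-1],
    [0,0,0,0,0,10.5,-1],
    [0,0,0,0,0,10.5,-1],
    [0,0,0,0,0,10.5,-1],
    [0,0,0,0,0,10.5,-1],
    [0,0,0,0,0,0,-1]
  ]
}}

```text
clock: 3.1
tool_pos: [0.5832, 0.0716, 0.2553]
eef_rot: [0.878, 0.478, -0.001, 0.0]
contact_force: [-0.5, 0.3, 0.0]
opening: 0.996
finger_force: 0.0
```

```bash
cat >> h.py <<'E'
def to(p,ang):
    "tool-frame shift (cm) and turn about tool z (deg) to world p with tool y at angle ang"
    s=r.get_state();M=R.from_quat(s['eef_rot']).as_matrix();a=np.degrees(np.arctan2(M[1,1],M[0,1]))
    print('clock',s['clock'],'pos',s['tool_pos'].round(4),'yang',a.round(2),'tilt',np.degrees(np.arccos(-M[2,2])).round(2),'q',s['q'].round(2),'F',s['contact_force'].round(2),'ff',s['finger_force'],'op',s['opening'])
    print('shift cm',(100*M.T@(np.array(p)-s['tool_pos'])).round(2),'turn z',round((a-ang+180)%360-180,2))
E
python3 -c "
from h import *
to([.586,.0665,.13],-33)
for u,v,z in[(401,182,.019),(423,236,.1)]:print(ray('t0',u,v,z))"
```

```text
clock 3.1 pos [0.5832 0.0716 0.2553] yang -32.85 tilt 0.06 q [-0.36  0.65  0.27  1.7  -0.23  0.82 -0.56] F [-0.49  0.28  0.05] ff 0.0 op 0.9961283239285563
shift cm [-0.26  0.52 12.53] turn z 0.15
[ 0.66752069 -0.40551298  0.019     ]
[ 0.49326148 -0.44828832  0.1       ]
```

Emit:
{"op": "step_arm", "data": {
  "steps": [
    [-0.26,0.52,3.5,0,0,0,-1],
    [0,0,4,0,0,0,-1],
    [0,0,3,0,0,0,-1],
    [0,0,2,0,0,0,-1],
    [0,0,0,0,0,0,-1],
    [0,0,0,0,0,0,1],
    [0,0,0,0,0,0,1],
    [0,0,0,0,0,0,1]
  ]
}}

```text
clock: 4.1
tool_pos: [0.5869, 0.0665, 0.1315]
eef_rot: [0.879, 0.478, 0.001, 0.0]
contact_force: [-0.1, -1.2, 0.0]
opening: 0.682
finger_force: 0.0
```

Emit:
{"op": "step_arm", "data": {
  "steps": [
    [0,0,0,0,0,0,1],
    [0,0,0,0,0,0,1],
    [0,0,0,0,0,0,1]
  ]
}}

```text
clock: 4.47
tool_pos: [0.5866, 0.0665, 0.131]
eef_rot: [0.879, 0.477, 0.0, -0.0]
contact_force: [-0.0, -0.4, 3.3]
opening: 0.564
finger_force: 15.0
```

```bash
python3 -c "
from h import *
to([.46,-.22,.25],-33)"
```

```text
clock 4.475 pos [0.5866 0.0665 0.131 ] yang -32.97 tilt 0.03 q [-0.3   0.83  0.2   1.79 -0.28  0.56 -0.5 ] F [-0.05 -0.41  3.32] ff 14.96777017135173 op 0.5644005231362405
shift cm [-30.92   4.97 -11.91] turn z 0.03
```

Emit:
{"op": "step_arm", "data": {
  "steps": [
    [0,0,-2,0,0,0,1],
    [0,0,-4,0,0,0,1],
    [0,0,-4,0,0,0,1],
    [0,0,-2,0,0,0,1],
    [-2,0.3,0,0,0,0,1],
    [-4,0.6,0,0,0,0,1],
    [-4,0.7,0,0,0,0,1],
    [-4,0.7,0,0,0,0,1]
  ]
}}

```text
clock: 5.48
tool_pos: [0.527, -0.066, 0.2492]
eef_rot: [0.879, 0.477, -0.002, -0.001]
contact_force: [-0.1, 0.1, -1.3]
opening: 0.567
finger_force: 15.0
```

Emit:
{"op": "step_arm", "data": {
  "steps": [
    [-4,0.7,0,0,0,0,1],
    [-4,0.7,0,0,0,0,1],
    [-4,0.7,0,0,0,0,1],
    [-3,0.4,0,0,0,0,1],
    [-2,0.2,0,0,0,0,1],
    [0,0,0,0,0,0,1],
    [0,0,0,0,0,0,1]
  ]
}}

```text
clock: 6.35
tool_pos: [0.4592, -0.2201, 0.25]
eef_rot: [0.879, 0.478, -0.0, -0.001]
contact_force: [0.7, -1.3, -1.0]
opening: 0.564
finger_force: 15.0
```

```bash
python3 -c "
from h import *
to([.46,-.22,.031],-33)
snap('scene','s1',(180,150,460,360),2.5)"
```

```text
clock 6.35 pos [ 0.4592 -0.2201  0.25  ] yang -32.95 tilt 0.1 q [ 0.22  0.56  0.22  1.93 -0.18  0.68 -0.03] F [ 0.66 -1.27 -0.95] ff 14.964395770803094 op 0.5643115872274
shift cm [ 0.05  0.1  21.9 ] turn z 0.05
```

View pics/s1.png

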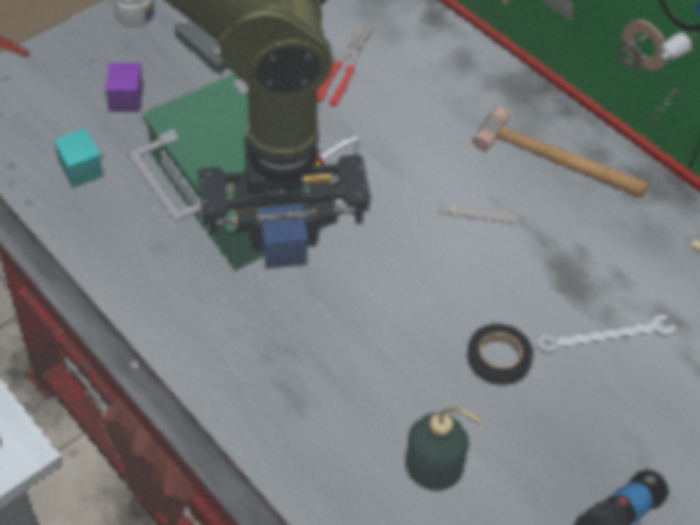

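The carton (285,240 in the crop) is held upright. The bench below is clear, and the oiler (437,450) is well away. I'll lower it.

Emit:
{"op": "step_arm", "data": {
  "steps": [
    [0,0,3,0,0,0,1],
    [0,0,5,0,0,0,1],
    [0,0,5,0,0,0,1],
    [0,0,4,0,0,0,1],
    [0,0,2.5,0,0,0,1],
    [0,0,1.2,0,0,0,1],
    [0,0,0.6,0,0,0,1],
    [0,0,0.3,0,0,0,1]
  ]
}}

```text
clock: 7.4
tool_pos: [0.4602, -0.2208, 0.0351]
eef_rot: [0.879, 0.478, 0.0, 0.0]
contact_force: [0.4, -0.2, -1.4]
opening: 0.568
finger_force: 15.0
```

Emit:
{"op": "step_arm", "data": {
  "steps": [
    [0,0,0,0,0,0,1],
    [0,0,0,0,0,0,1]
  ]
}}

```text
clock: 7.65
tool_pos: [0.46, -0.221, 0.0353]
eef_rot: [0.879, 0.477, 0.0, 0.0]
contact_force: [0.2, -0.3, -1.0]
opening: 0.568
finger_force: 15.0
```

Emit:
{"op": "step_arm", "data": {
  "steps": [
    [0,0,0.2,0,0,0,1],
    [0,0,0.1,0,0,0,1],
    [0,0,0.1,0,0,0,1],
    [0,0,0,0,0,0,1]
  ]
}}

```text
clock: 8.15
tool_pos: [0.4597, -0.2209, 0.0312]
eef_rot: [0.879, 0.477, 0.0, 0.0]
contact_force: [-0.4, 0.6, 5.1]
opening: 0.568
finger_force: 15.0
```

Contact with the bench: about 5 N upward. Releasing and going up.

Emit:
{"op": "step_arm", "data": {
  "steps": [
    [0,0,0,0,0,0,-0.6],
    [0,0,0,0,0,0,-1],
    [0,0,0,0,0,0,-1],
    [0,0,0,0,0,0,-1],
    [0,0,0,0,0,0,-1],
    [0,0,-2,0,0,0,-1],
    [0,0,-4,0,0,0,-1],
    [0,0,-5,0,0,0,-1]
  ]
}}

```text
clock: 9.15
tool_pos: [0.4591, -0.2205, 0.1412]
eef_rot: [0.879, 0.477, -0.001, -0.001]
contact_force: [0.1, 0.0, 0.5]
opening: 1.001
finger_force: 0.0
```

Emit:
{"op": "step_arm", "data": {
  "steps": [
    [0,0,-5,0,0,0,-1],
    [0,0,-5,0,0,0,-1],
    [0,0,0,0,0,0,0.3],
    [0,0,0,0,0,0,0.3]
  ]
}}

```text
clock: 9.65
tool_pos: [0.4592, -0.2204, 0.2403]
eef_rot: [0.879, 0.477, -0.0, -0.0]
contact_force: [-0.5, 0.2, -0.2]
opening: 0.796
finger_force: 0.0
```

```bash
python3 -c "
from h import *
to([.4537,.0492,.25],-7.75)
snap('scene','s2',(200,165,340,295),5)"
```

```text
clock 9.65 pos [ 0.4592 -0.2204  0.2403] yang -32.96 tilt 0.05 q [ 0.22  0.57  0.23  1.94 -0.2   0.65 -0.01] F [-0.52  0.23 -0.16] ff 0.0 op 0.7959635489827571
shift cm [ 22.32 -15.14  -0.96] turn z -25.21
```

View pics/s2.png

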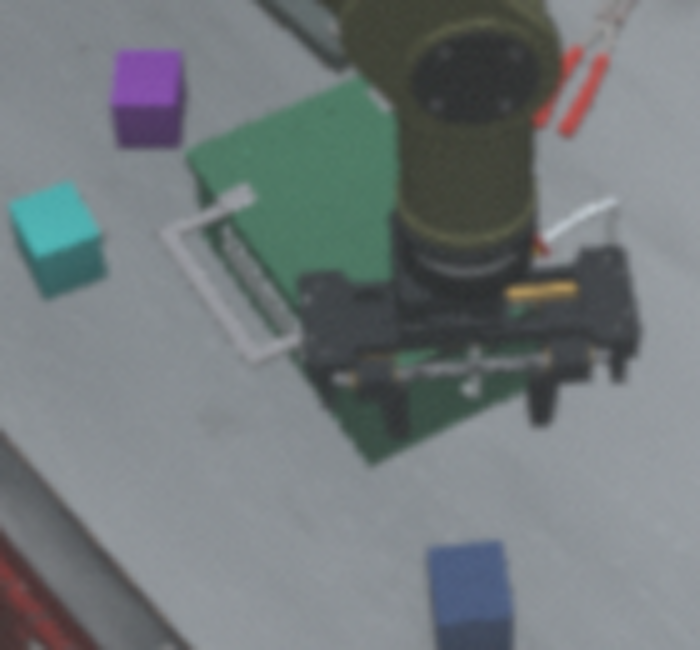

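The carton (470,600 in the crop) stands upright on the bench. Next I move over the handle.

Emit:
{"op": "step_arm", "data": {
  "steps": [
    [3.7,-2.5,0,0,0,0,0.3],
    [3.7,-2.5,0,0,0,0,0.3],
    [3.7,-2.5,0,0,0,0,0.3],
    [3.7,-2.5,0,0,0,0,0.3],
    [3.7,-2.5,0,0,0,0,0.3],
    [3.8,-2.6,0,0,0,0,0.3],
    [0,0,0,0,0,-8.4,0.3],
    [0,0,0,0,0,-8.4,0.3]
  ]
}}

```text
clock: 10.7
tool_pos: [0.4533, 0.0493, 0.2391]
eef_rot: [0.797, 0.603, -0.002, -0.001]
contact_force: [0.2, -0.4, -0.5]
opening: 0.35
finger_force: 0.0
```

Emit:
{"op": "step_arm", "data": {
  "steps": [
    [0,0,0,0,0,-8.4,0.3],
    [0,0,3,0,0,0,0.3],
    [0,0,4,0,0,0,0.3],
    [0,0,2,0,0,0,0.3],
    [0,0,0,0,0,0,0.3]
  ]
}}

```text
clock: 11.32
tool_pos: [0.4525, 0.0481, 0.1485]
eef_rot: [0.753, 0.657, -0.003, -0.002]
contact_force: [0.3, 0.3, 0.9]
opening: 0.349
finger_force: 0.0
```

```bash
python3 -c "
from h import *
to([.4537,.0492,.092],-7.75)
snap('scene','s3',(190,165,330,285),5)"
```

```text
clock 11.325 pos [0.4525 0.0481 0.1485] yang -7.78 tilt 0.35 q [-0.26  0.68  0.08  2.17 -0.17  0.31 -0.16] F [0.26 0.31 0.86] ff 0.0 op 0.3486171395999814
shift cm [0.13 0.14 5.65] turn z -0.03
```

View pics/s3.png

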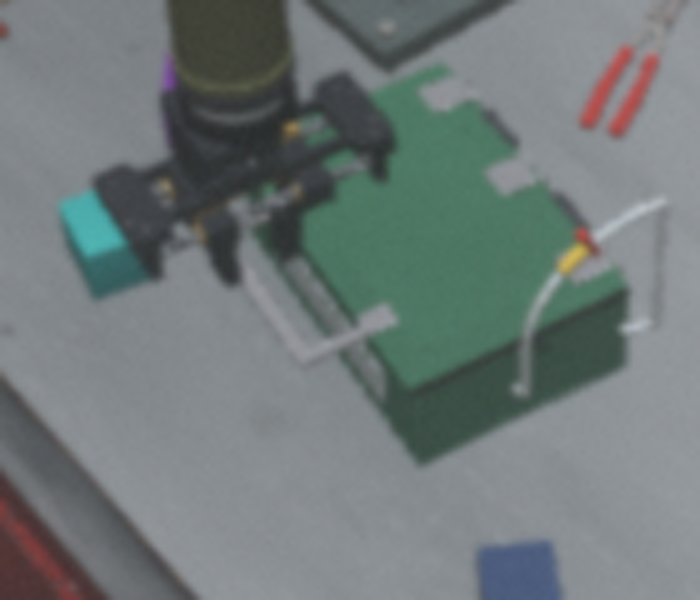

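The fingers straddle the bar: in the crop the tips are at (228,270) and (287,245), with the bar between them. Descending.

Emit:
{"op": "step_arm", "data": {
  "steps": [
    [0.1,0.15,1.5,0,0,0,0.3],
    [0,0,1.5,0,0,0,0.3],
    [0,0,1.5,0,0,0,0.3],
    [0,0,1.0,0,0,0,0.3],
    [0,0,0,0,0,0,0.3]
  ]
}}

```text
clock: 12.0
tool_pos: [0.4558, 0.0492, 0.0952]
eef_rot: [0.753, 0.658, -0.0, -0.0]
contact_force: [-0.2, -0.4, -0.1]
opening: 0.346
finger_force: 0.0
```

```bash
python3 -c "
from h import *
to([.4537,.0492,.092],-7.75)"
```

```text
clock 12.0 pos [0.4558 0.0492 0.0952] yang -7.77 tilt 0.05 q [-0.23  0.79  0.04  2.19 -0.19  0.17 -0.15] F [-0.2  -0.43 -0.09] ff 0.0 op 0.34609652214131703
shift cm [-0.03 -0.21  0.32] turn z -0.02
```

Emit:
{"op": "step_arm", "data": {
  "steps": [
    [0,-0.2,0.2,0,0,0,0.3],
    [0,0,0,0,0,0,1],
    [0,0,0,0,0,0,1],
    [0,0,0,0,0,0,1],
    [0,0,0,0,0,0,1],
    [0,0,0,0,0,0,1]
  ]
}}

```text
clock: 12.75
tool_pos: [0.4532, 0.0496, 0.0937]
eef_rot: [0.753, 0.658, -0.001, -0.001]
contact_force: [-2.6, 0.6, 1.4]
opening: 0.132
finger_force: 15.0
```

```bash
cat >> h.py <<'E'
H=np.array([.6697,.0196,.094]);X=np.array([np.cos(np.radians(-7.75)),np.sin(np.radians(-7.75)),0])
def lid():
    s=r.get_state();M=R.from_quat(s['eef_rot']).as_matrix();g=s['tool_pos']-.002*M[:,2]-H
    print('t',s['clock'],'a',-g@X,'h',g[2],'lid angle',np.arctan2(g[2],-g@X),'rad',np.hypot(g@X,g[2]),'F',s['contact_force'].round(2),'ff',s['finger_force'],'op mm',88*s['opening'],'q',s['q'].round(2))
E
python3 -c "
from h import *
to([.4537,.0492,.092],-7.75);lid()
q=np.append(np.linspace(0,1.14,20),0)
y=21.8*(1-np.cos(q));z=-21.8*np.sin(q)
print(q.round(3));print(np.diff(y).round(2),np.diff(z).round(2))"
```

```text
clock 12.75 pos [0.4532 0.0496 0.0937] yang -7.76 tilt 0.09 q [-0.23  0.79  0.04  2.2  -0.19  0.16 -0.16] F [-2.58  0.62  1.4 ] ff 15.01563124358654 op 0.13190107121719655
shift cm [-0.03  0.05  0.17] turn z -0.01
t 12.75 a 0.21851661034899886 h 0.0016890194327643104 lid angle 0.007729324533005191 rad 0.2185231378711656 F [-2.58  0.62  1.4 ] ff 15.01563124358654 op mm 11.607294267113296 q [-0.23  0.79  0.04  2.2  -0.19  0.16 -0.16]
[0.   0.06 0.12 0.18 0.24 0.3  0.36 0.42 0.48 0.54 0.6  0.66 0.72 0.78
 0.84 0.9  0.96 1.02 1.08 1.14 0.  ]
[  0.04   0.12   0.2    0.27   0.35   0.42   0.5    0.57   0.64   0.71
   0.77   0.83   0.89   0.95   1.     1.05   1.09   1.13   1.17 -12.7 ] [-1.31 -1.3  -1.29 -1.28 -1.26 -1.24 -1.21 -1.18 -1.14 -1.1  -1.06 -1.01
 -0.96 -0.9  -0.84 -0.78 -0.72 -0.65 -0.58 19.81]
```

The grip measures 11.6 mm on the 12 mm bar. Raising the lid along the arc.

Emit:
{"op": "step_arm", "data": {
  "steps": [
    [0,0.02,-0.6,0,0,0,1],
    [0,0.1,-1.3,0,0,0,1],
    [0,0.15,-1.3,0,0,0,1],
    [0,0.23,-1.3,0,0,0,1],
    [0,0.31,-1.27,0,0,0,1],
    [0,0.39,-1.25,0,0,0,1],
    [0,0.46,-1.22,0,0,0,1],
    [0,0.54,-1.19,0,0,0,1]
  ]
}}

```text
clock: 13.75
tool_pos: [0.4737, 0.0467, 0.1891]
eef_rot: [0.753, 0.658, -0.001, -0.001]
contact_force: [-5.5, 2.2, 0.9]
opening: 0.132
finger_force: 15.0
```

```bash
python3 -c "
from h import *
lid()"
```

```text
t 13.75 a 0.19786011799175504 h 0.0971130471581626 lid angle 0.45627400429751347 rad 0.22040773629810442 F [-5.54  2.19  0.94] ff 15.006243735551834 op mm 11.653729591607462 q [-0.27  0.62  0.12  2.08 -0.16  0.46 -0.17]
```

Emit:
{"op": "step_arm", "data": {
  "steps": [
    [0,0.55,-1.16,0,0,0,1],
    [0,0.62,-1.12,0,0,0,1],
    [0,0.72,-1.08,0,0,0,1],
    [0,0.8,-1.03,0,0,0,1],
    [0,0.86,-0.98,0,0,0,1],
    [0,0.92,-0.93,0,0,0,1],
    [0,0.97,-0.87,0,0,0,1],
    [0,1.02,-0.81,0,0,0,1]
  ]
}}

```text
clock: 14.75
tool_pos: [0.5367, 0.0377, 0.2699]
eef_rot: [0.754, 0.657, -0.002, -0.002]
contact_force: [-10.5, 1.9, 12.0]
opening: 0.132
finger_force: 15.0
```

```bash
python3 -c "
from h import *
lid()"
```

```text
t 14.75 a 0.13419924686255694 h 0.1778684556755815 lid angle 0.9244304005183861 rad 0.2228152269996236 F [-10.52   1.93  12.  ] ff 15.000484585762024 op mm 11.651145868653952 q [-0.26  0.56  0.16  1.82 -0.13  0.78 -0.16]
```

Emit:
{"op": "step_arm", "data": {
  "steps": [
    [0,0.97,-0.87,0,0,0,1],
    [0,1.02,-0.8,0,0,0,1],
    [0,1.15,-0.62,0,0,0,1],
    [0,1.19,-0.55,0,0,0,1],
    [0,0,0,0,0,0,1],
    [0,0,0,0,0,0,1]
  ]
}}

```text
clock: 15.5
tool_pos: [0.5829, 0.0311, 0.2978]
eef_rot: [0.754, 0.657, 0.001, 0.001]
contact_force: [-2.6, -0.8, 7.0]
opening: 0.125
finger_force: 15.0
```

```bash
python3 -c "
from h import *
lid();snap('scene','s4',(220,150,320,225),8)"
```

```text
t 15.5 a 0.08759125092387131 h 0.20580041816021452 lid angle 1.1684069166235427 rad 0.22366501593527707 F [-2.56 -0.79  6.98] ff 15.000012069940567 op mm 11.000987382913149 q [-0.23  0.59  0.17  1.66 -0.12  0.91 -0.15]
```

View pics/s4.png

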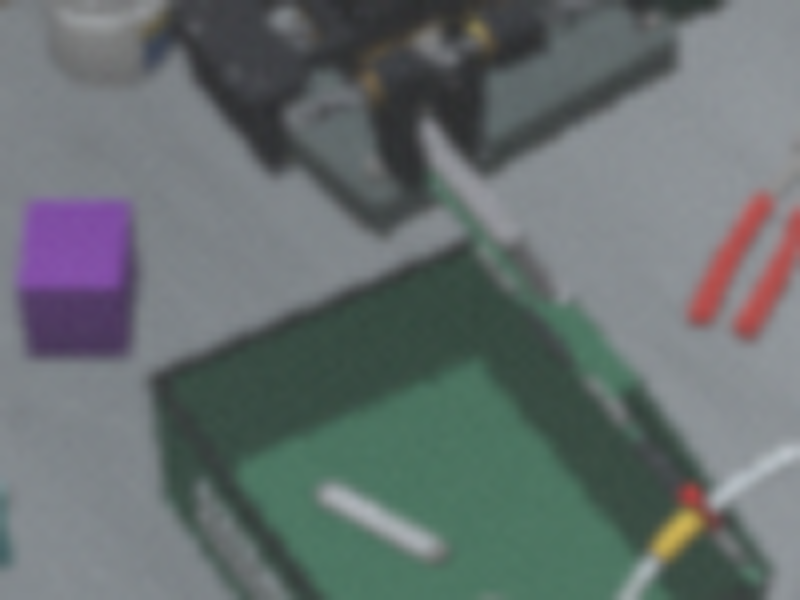

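The lid is up and the pointer is near the red mark (about (700,505) in the crop), but the pin isn't clear. I'll go slightly further to be sure, then ease back.

Emit:
{"op": "step_arm", "data": {
  "steps": [
    [0,0.6,-0.3,0,0,0,1],
    [0,0.6,-0.3,0,0,0,1],
    [0,0,0,0,0,0,1],
    [0,0,0,0,0,0,1]
  ]
}}

```text
clock: 16.05
tool_pos: [0.5946, 0.0295, 0.3024]
eef_rot: [0.754, 0.657, -0.0, 0.0]
contact_force: [-1.9, -2.6, 5.2]
opening: 0.131
finger_force: 15.0
```

```bash
python3 -c "
from h import *
lid();snap('top','t4',(215,160,325,245),7)
Y=np.array([-X[1],X[0],0])
for q in(1.0,1.1,1.22):
  p=H-X*.078*np.cos(q)+np.array([0,0,.078*np.sin(q)])
  for y in(-.127,-.138): a=proj('t4',p+Y*y); print(q,y,(a-[215,160])*7)
"
```

```text
t 16.05 a 0.07571137850701953 h 0.21044036104604943 lid angle 1.2254391146258805 rad 0.2236456089276622 F [-1.9  -2.64  5.19] ff 15.001264214515686 op mm 11.496810572897845 q [-0.23  0.6   0.17  1.61 -0.12  0.94 -0.15]
1.0 -0.127 [637.7 216.3]
1.0 -0.138 [664.3 220.5]
1.1 -0.127 [640.5 198.1]
1.1 -0.138 [667.8 202.3]
1.22 -0.127 [644.7 176.4]
1.22 -0.138 [671.3 180.6]
```

View pics/t4.png

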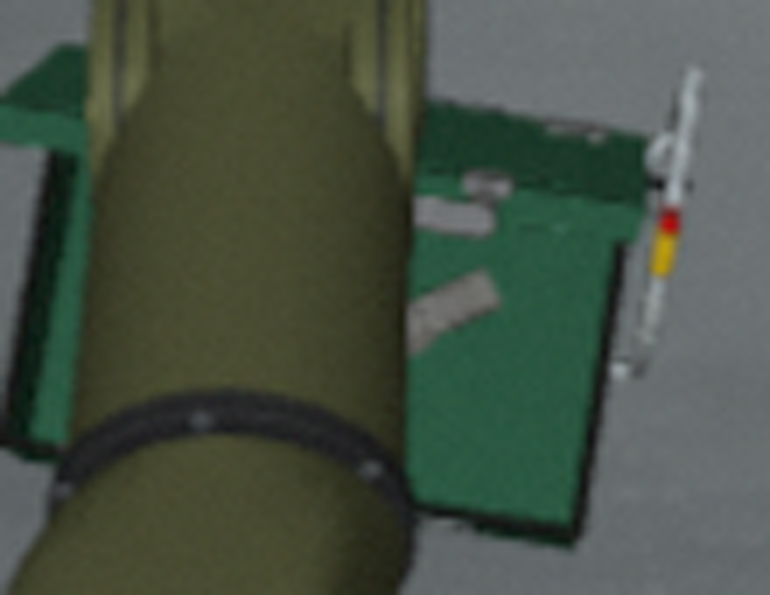

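The pointer (655–690, 185) is past the red mark (668,222), matching about 1.22 rad. Easing back to about 0.95.

Emit:
{"op": "step_arm", "data": {
  "steps": [
    [0,-0.6,0.24,0,0,0,1],
    [0,-1.2,0.52,0,0,0,1],
    [0,-1.17,0.6,0,0,0,1],
    [0,-1.12,0.66,0,0,0,1],
    [0,-0.7,0.45,0,0,0,1],
    [0,-0.4,0.3,0,0,0,1],
    [0,0,0,0,0,0,1],
    [0,0,0,0,0,0,1]
  ]
}}

```text
clock: 17.1
tool_pos: [0.5435, 0.0371, 0.2746]
eef_rot: [0.754, 0.657, 0.0, 0.0]
contact_force: [0.1, -3.6, -0.1]
opening: 0.125
finger_force: 15.0
```

Emit:
{"op": "step_arm", "data": {
  "steps": [
    [0,0,0,0,0,0,1],
    [0,0,0,0,0,0,1],
    [0,0,0,0,0,0,1]
  ]
}}

```text
clock: 17.48
tool_pos: [0.5434, 0.0371, 0.2745]
eef_rot: [0.753, 0.657, 0.0, 0.0]
contact_force: [-0.2, -3.8, -0.7]
opening: 0.131
finger_force: 15.0
```

```bash
python3 -c "
from h import *
lid();snap('top','t5');snap('scene','s5')
im=np.hstack([cv2.resize(cv2.imread('pics/t5_full.png')[160:250,270:340],(420,540),interpolation=2),cv2.resize(cv2.imread('pics/s5_full.png')[195:305,260:330],(344,540),interpolation=2)])
cv2.imwrite('pics/m5.png',im)
Y=np.array([-X[1],X[0],0])
for q in(.85,.95,1.04):
  p=H-X*.078*np.cos(q)+np.array([0,0,.078*np.sin(q)])+Y*-.135; print(q,(proj('t5',p)-[270,160])*6)
"
```

```text
t 17.475 a 0.1274990029588764 h 0.18253366506885668 lid angle 0.9610805894217885 rad 0.2226533957499349 F [-0.16 -3.75 -0.66] ff 14.999187737703323 op mm 11.552250773355151 q [-0.25  0.56  0.16  1.8  -0.12  0.79 -0.16]
0.85 [229.8 209.4]
0.95 [232.2 195. ]
1.04 [234.6 181.8]
```

View pics/m5.png

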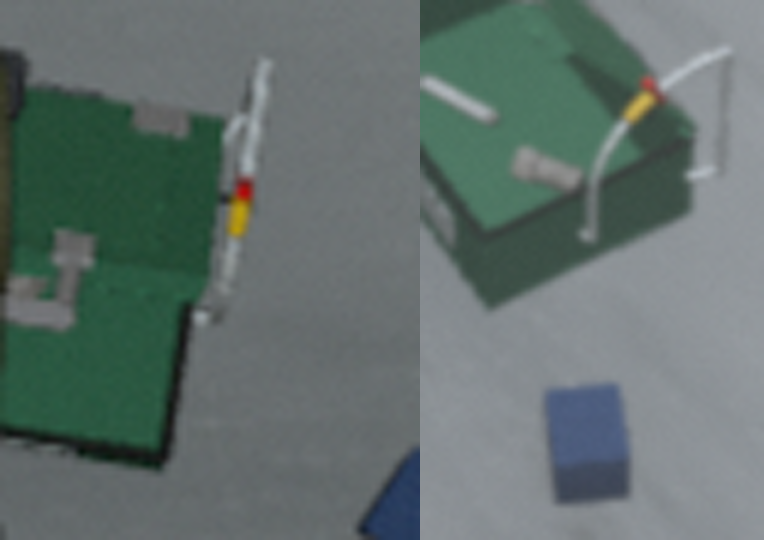

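The pointer pin sits at (224,198), alongside the yellow band, which agrees with about 0.95 rad. The carton (588,440) stands upright. Handing in.

```bash
python3 -c "
from plant import r
print(r.finish_job())"
```

```text
the job is handed in; nothing more can be done
None
```

Job handed in at about 17.5 s: the carton stands upright on the bench, and the lid went past the red mark to about 1.22 rad and is now held still by the handle at about 0.95 rad; `finish_job()` gave no verdict.

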